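Nip up a polishing wheel with its shaft collar

ROBOT

A 6-joint arm with a two-finger parallel gripper is mounted at the origin on a cart in front of the work surface, level with it; the furniture and walls round the work are solid. World frame = base frame: x ahead of the robot, y to its left, z up, the work surface at z = 0. Lengths are in mm, angles in rad, forces in N, time in s.
With the tool pointing down it reaches from about 275 to 1000 mm from the base axis. Payload 8.4 kg.
Tool frame: the origin (TCP) lies at the very end of the fingers, on their centre line; the grasp point (between the pads) lies 19 mm behind it; z points along the fingers, y is the line along which they close (so a half turn about z gives the same grasp; the last joint's range is limited). The gripper opens to 85 mm and grips with 20 to 120 N. Pads are 22 mm wide; open, the fingers measure 114 mm over their backs; the gripper's body (76 mm by 85 mm) begins 54 mm behind the grasp point. The pads swing forward as they close: fully open they stand 13 mm farther back than shut.
Start: joints at [1.136, 0.353, 1.633, -0, 1.155, -0.002], TCP at [262.133, 567.375, 231.281] pointing down, gripper open.
Joint ranges: [-2.63, 2.63], [-0.92, 2.1], [0.06, 2.66], [-1.3, 4.44], [0, 2.69], [-3.02, 3.02]. Speed limits (rad/s): [2.22, 2.22, 2.79, 3.14, 3.14, 3.14].

INTERFACE

Orientations are given as a rotation vector (axis times angle).
In Python, from station import r gives the robot as it stands.
- The arm moves only by the shell command python3 -m pendant 'ROWS' [OPENING] [FORCE]. ROWS is JSON, a list of rows, each a list of 2 entries, a list of its own where there are three numbers: the shift along the tool's x, y, z in mm, then the turn, a rotation vector about the tool's x, y, z in degrees. In form: [[[tx, ty, tz], [rx, ry, rz]], ...]. A call has 1 to 8 rows; each row shifts and turns the commanded pose from where the row before left it, along the tool's axes as they then stand; what a row does not reach is not made up. A row lasts 1/10 s, in which the tool goes at most 50 mm and 8.59 degrees, less where a joint would pass 70% of its speed; a pose out of reach is approached as far as the arm can. A call with a gripper value outside its range is refused whole. OPENING is the opening, from 0 (shut) to 1 (fully open), set as the call begins (- or left out, the last holds). The fingers move at their own pace and stop on an object; FORCE is the grip in N (left out, the last holds). Time passes only in rows, so rows that do not move let the fingers close. It gives the time, the measured TCP pose, the force, the opening and the grip force at its end, in the units of the state.
- r.sense(): the state, without advancing time (a new reading comes with each control period).
- r.get_image(name): name is "scene" or "top"; returns the picture (400x640x3 uint8, red, green, blue); there is no depth.
- r.get_calibration(name): a dict with "K" (3x3 intrinsics, pixels), "D" ([k1, k2, p1, p2, k3] as OpenCV has them; the pictures are not rectified), "R" (3x3) and "t" (3): a world point X has camera coordinates R X + t. Camera axes: x right, y down, z forward; pixel columns grow to the right and rows downward; lengths in mm; the calibration is good to about 2 mm. A picture is of the moment at which its call begins. get_calibration takes no time and is no camera call.
- r.sign_off(): hands the job in; it is judged then, once.
Trained networks look in the newest picture that a camera, given by its name, has taken for a name from the list of things; names that differ only in an ending like _2 or _b are one class to them, and where a whole thing is asked for, a point or a joint stands for the part that bears it (a point fixed in the world has none). Each returns a list of dicts, best first, with "confidence" (0 to 1); they miss things now and then, are a little off and sometimes report something else, mostly with a low value. They report only what shows in the picture. A call takes as long as a camera call.
- r.search_frame(camera, query): "position" ([x, y, z] in mm, in the coordinates of the camera as it stood for that picture, good to about 4 mm: the middle of the surface that is visible of it).
- r.place_of(camera, query): "position" ([x, y, z] in mm, in the coordinates of the camera as it stood for that picture, good to about 4 mm: a listed point, or the origin of a listed thing).
The state is a dict: "clock": time; "qpos": joint angles; "joint_velocities": joint speeds; "tau": joint torques, N m; "eef_pos": TCP position; "tool_rot": TCP orientation; "force": force on the tool from outside, world axes, zero at the start; "wrist_torque": the same for the moment, N m; "grip_width": finger opening in mm; "grasp_force": force on a finger pad.
Only numpy, scipy, OpenCV 4.12 (cv2) and the standard library are available. Lean on these libraries where they do the work, as an engineer would, in place of code of your own. Each camera call takes 0.05 s, during which the arm holds its last target. There are 200 camera calls.

TASK

The small polishing wheel on the arbor stand is loose endwise on its shaft. Undo the wing set screw of the shaft collar, slide the collar along against the wheel and push the wheel back until it is nipped firmly between the collar and the rubber washer behind it (push with about 10 N, and never more than 16 N), then do the set screw up tight again so that the wheel stays nipped. Do not drag the collar while its screw is tight, and leave the things lying around the stand alone.

Things in the scene. Friction and masses are not known exactly. Their poses are not given: they have to be found in the camera images.
- stand: grey arbor stand bolted to the worktop: base plate 90 x 228 x 12 mm, two pedestals 85 mm high at its ends, between them a fixed steel shaft of 16 mm diameter, axis 65 mm above the worktop. Origin on the worktop below the shaft, 6 mm from the plate's middle; y axis along the shaft from the wheel's end to the collar's end, z up.
- wheel: brown polishing wheel, 64 mm in diameter, 18 mm thick, with a bright boss 28 mm in diameter, 24 mm long facing the collar. Origin on the shaft axis at the boss's end face; axes as the stand's. Slides (drag under 1 N) towards -y until it meets a stiff rubber washer (about 8 N per mm, at most 3.5 mm) on a flange behind it: 3 to 29 mm, not known, to be felt.
- collar: dark knurled shaft collar, 40 mm in diameter, 16 mm long. Origin at its centre on the shaft axis; axes as the stand's. With the screw undone it slides against a drag of about 3 N; with it tight it is held fast (over 30 N). At the start the face towards the wheel is 26 to 44 mm from the boss; it goes towards -y.
- screw_wing (a point): flat steel wing of the collar's set screw, 36 mm long, 10 mm thick, 22 mm high, upright above the collar on a 10 mm stem and riding with it. Point at the wing's centre, 121 mm above the worktop; x axis along its length (grip it across y, 10 mm), z up. It does not rise as it turns and can be used to push the collar along.
- set_screw (a joint): angle of the set screw (rad), growing counter-clockwise seen from above as it is undone. It starts tight at about 0; the collar is quite free from 0.9 on; stop at 1.5. Tight again means below 0.35; it can be turned down to -0.3. Turning it takes under 0.3 N m.
- hex_key: bent hexagon key, 29 x 73 x 6 mm, lying loose in front of the stand; leave alone. Origin at the centre of its underside.
- compound_bar: pale polishing compound bar, 33 x 60 x 31 mm, lying loose behind the stand; leave alone. Origin at the centre of its underside.
- big_nut: steel nut, 24 x 27 x 13 mm, lying loose behind the stand; leave alone. Origin at the centre of its underside.

How it is judged:
By the outcome, as a careful person would: the job done as asked, in the order asked, and still so for the second after the job is handed in, with the robot touching nothing.
It also fails if it takes over 58 s, if anything falls off the work surface, if the arm or the gripper's body presses on something with over 40 N, if the wrist force passes 120 N, or if a joint passes its speed limit or range.

## Working session

There is one attempt and no reset: what is moved stays moved. The work goes in short steps, Python scripts to look and compute and a shell command to move; the robot and the scene stay as the last step left them, time stands still between calls to the robot, and variables do not carry over. Pictures are saved under pics/ and viewed, at most 10 in all, crops included, and the job is handed in when it is done.

```bash
mkdir -p pics
cat > h.py <<'E'
from station import r
import numpy as np, cv2
def w(cam,p):
    c=r.get_calibration(cam); return np.array(c["R"]).T@(np.array(p)-np.array(c["t"]))
def look(cam,qs):
    for q in qs:
        for d in r.place_of(cam,q)[:2]: print(cam,q,round(d["confidence"],2),w(cam,d["position"]).round(1))
def proj(cam,X):
    c=r.get_calibration(cam); R=np.array(c["R"]); 
    return cv2.projectPoints(np.array(X,float).reshape(-1,3),cv2.Rodrigues(R)[0],np.array(c["t"],float),np.array(c["K"]),np.array(c["D"]))[0].reshape(-1,2)
def ray(cam,uv):
    c=r.get_calibration(cam);R=np.array(c["R"]);n=cv2.undistortPoints(np.array(uv,float).reshape(1,1,2),np.array(c["K"]),np.array(c["D"])).ravel()
    return -R.T@np.array(c["t"]), R.T@np.array([n[0],n[1],1])
def tri(uva,uvb):
    o1,d1=ray("scene",uva);o2,d2=ray("top",uvb)
    s=np.linalg.lstsq(np.c_[d1,-d2],o2-o1,rcond=None)[0]
    a,b=o1+s[0]*d1,o2+s[1]*d2; return (a+b)/2,np.linalg.norm(a-b)
def st():
    s=r.sense(); print({k:np.round(v,3).tolist() for k,v in s.items()})
E
python3 - <<'E'
from h import *
st()
for c in("scene","top"):
    cv2.imwrite(f"pics/{c}0.png",r.get_image(c)[:,:,::-1]); 
    print(w(c,[0,0,0]).round())
    look(c,["stand","wheel","collar","screw_wing","hex_key","compound_bar","big_nut"])
E
```

```text
{'clock': 0.0, 'qpos': [1.136, 0.354, 1.634, -0.0, 1.155, -0.002], 'joint_velocities': [-0.001, 0.001, -0.0, -0.0, 0.001, 0.002], 'tau': [0.001, -60.526, -34.207, -0.0, 0.01, 0.0], 'eef_pos': [261.939, 566.929, 230.58], 'tool_rot': [-0.675, -3.068, 0.002], 'force': [-0.84, 0.48, 0.104], 'wrist_torque': [0.007, -0.012, 0.007], 'grasp_force': 0.0, 'grip_width': 84.904}
[-25. -90. 638.]
scene stand 0.59 [527.1 234.3   2.7]
scene stand 0.32 [450.8 262.1  -1.7]
scene wheel 0.67 [527.4 225.2  66.8]
scene collar 0.82 [533.6 267.8  65.8]
scene screw_wing 0.84 [532.9 262.4 121.4]
scene hex_key 0.54 [446.7 261.9  -0.5]
scene compound_bar 0.78 [611.8 276.8   1.2]
scene compound_bar 0.37 [528.1 223.8  65.7]
scene big_nut 0.46 [588.3 172.2  -1.9]
[468. 277. 929.]
top stand 0.62 [5.296e+02 2.327e+02 1.000e-01]
top wheel 0.56 [529.  228.7  66. ]
top collar 0.61 [537.3 261.5  67.6]
top screw_wing 0.64 [536.8 261.2  67.8]
top screw_wing 0.47 [540.  265.7 120.3]
top hex_key 0.64 [4.496e+02 2.630e+02 3.000e-01]
top compound_bar 0.8 [613.8 267.7   1.6]
top big_nut 0.38 [ 5.941e+02  1.736e+02 -3.000e-01]
```

View pics/scene0.png

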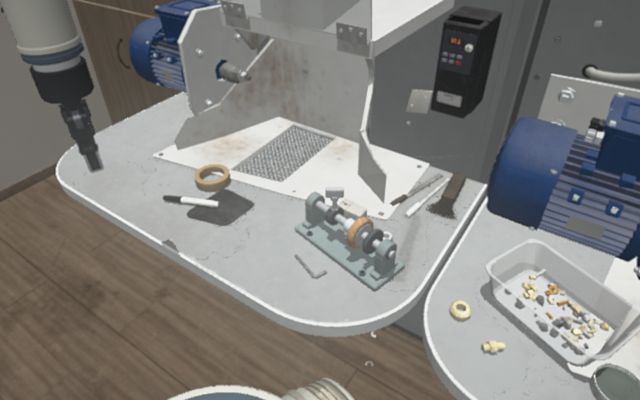

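View pics/top0.png

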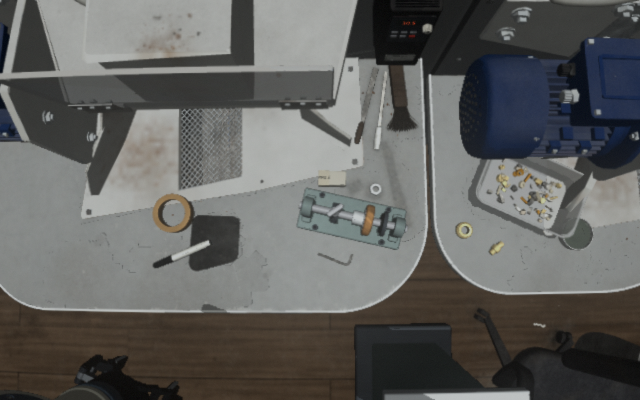

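The scene view shows the stand at about px (350,235). In the top view it runs from (305,205) to (400,235), with the wing near (336,210). The hood is behind it. I'll zoom in on both.

Run:
```python
from h import *
a=cv2.imread("pics/scene0.png")[180:290,295:415];b=cv2.imread("pics/top0.png")[165:260,290:415]
f=lambda i:cv2.resize(i,(790,int(790*i.shape[0]/i.shape[1])),interpolation=cv2.INTER_CUBIC)[:600]
f=lambda i:cv2.resize(i,None,fx=6,fy=6,interpolation=cv2.INTER_CUBIC)[:600]
cv2.imwrite("pics/c1.png",cv2.resize(a,None,fx=5,fy=5,interpolation=cv2.INTER_CUBIC));cv2.imwrite("pics/c2.png",f(b))
```

```text
(no output)
```

View pics/c1.png

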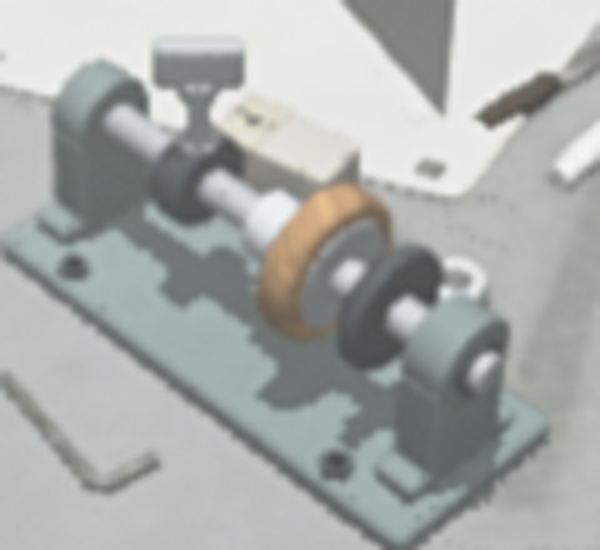

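View pics/c2.png

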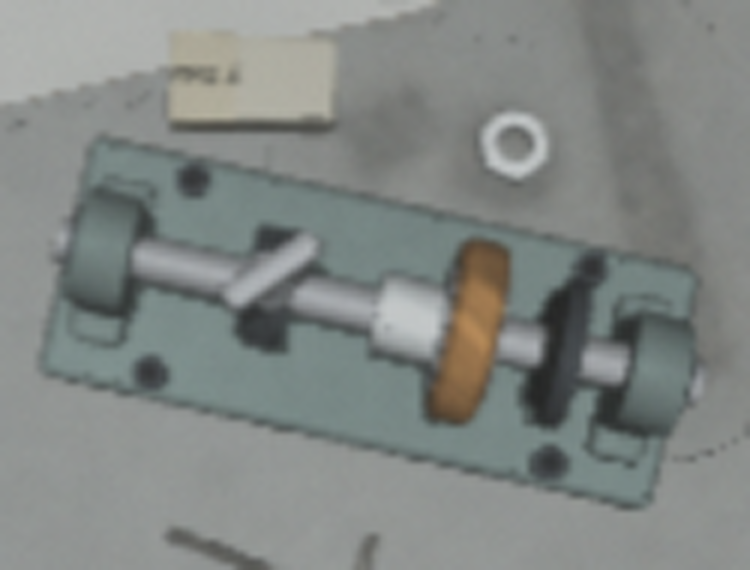

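The crops show these positions:

| Feature | Top crop (px) | Scene crop (px) |
|---|---|---|
| Wing top edge ends | (232,298) and (312,240), turned from the shaft normal | – |
| Wing top centre | – | (200,43) |
| Shaft | (135,258) to (625,368) | – |
| Boss face | x ≈ 378 | – |
| Flange | x ≈ 550 | – |

Run:
```python
from h import *
T=lambda x,y:(x/6+290-.4,y/6+165-.4)
S=lambda x,y:(x/5+295-.4,y/5+180-.4)
def atz(c,uv,z):
    o,d=ray(c,uv); return (o+d*(z-o[2])/d[2]).round(1)
print("wingtop",tri(S(200,43),T(272,269)))
a,b=atz("top",T(232,298),132),atz("top",T(312,240),132);print("wing ends",a,b,np.degrees(np.arctan2(*(b-a)[1::-1])))
a,b=atz("top",T(135,258),65),atz("top",T(625,363),65);d=(a-b)[:2];print("shaft",a,b,np.degrees(np.arctan2(d[1],d[0])))
# base plate corners
C=[atz("top",T(*p),12) for p in[(97,138),(697,270),(650,508),(43,375)]];print(np.array(C),np.mean(C,0))
e=(C[0]-C[1]+C[3]-C[2]);print("plate dir",np.degrees(np.arctan2(e[1],e[0])))
for n,p,z in[("wingc",(272,269),132),("bossface",(378,315),65),("flange face",(545,350),65),("wheel back",(495,340),65)]:print(n,atz("top",T(*p),z))
s0,s1=tri(S(128,125),T(135,258)),tri(S(380,300),T(600,360));print(s0,s1)
```

```text
wingtop (array([536.28901451, 264.81798471, 130.95588903]), np.float64(1.9073572190240662))
wing ends [527.6 276.8 132. ] [545.9 251.3 132. ] -54.334998463138305
shaft [546.5 309.9  65. ] [509.7 142.6  65. ] 77.59454146414379
[[595.5 325.8  12. ]
 [545.9 107.3  12. ]
 [459.8 126.3  12. ]
 [508.9 345.4  12. ]] [527.525 226.2    12.   ]
plate dir 77.28971054571902
wingc [536.8 264.1 132. ]
bossface [526.5 226.8  65. ]
flange face [514.3 169.8  65. ]
wheel back [517.8 186.9  65. ]
(array([547.46996045, 309.01446014,  62.56451775]), np.float64(2.458239845620838)) (array([506.04114291, 159.0628843 ,  77.89116253]), np.float64(14.474704042602715))
```

```bash
python3 - <<'E'
from h import *
print(tri((237,15),(90,104)),tri((352,38),(305,104)),tri((385,200),(357,142)))
E
python3 -m pendant '[[[-24,-10,0],[0,0,2]],[[-24,-10,0],[0,0,2]],[[-24,-10,0],[0,0,2]],[[-24,-10,0],[0,0,2]],[[-24,-10,0],[0,0,2]],[[-24,-10,0],[0,0,2]],[[-24,-10,0],[0,0,2]],[[-24,-10,0],[0,0,2]]]' 0.6 40
```

```text
(array([671.73469124, 610.6074979 , 365.93664005]), np.float64(10.391034533931661)) (array([659.49195783, 309.18719207, 373.55314194]), np.float64(3.2702031517482664)) (array([690.15847763, 219.62713729,  20.31182162]), np.float64(16.86448269635297))
clock: 1.6
eef_pos: [383.3, 397.9, 231.4]
tool_rot: [1.097, 2.944, 0.0]
force: [0.3, 0.4, 0.7]
grip_width: 51.0
grasp_force: 0.0
```

```bash
python3 -m pendant '[[[-25,0,0],[0,0,0]],[[-25,0,0],[0,0,0]],[[-25,0,0],[0,0,0]],[[-25,0,0],[0,0,0]],[[-25,0,8],[0,0,0]],[[-25,0,8],[0,0,0]],[[-25,0,8],[0,0,0]],[[-25,0,8],[0,0,0]]]'
python3 -m pendant '[[[-3,0,0],[0,0,4.5]],[[0,0,0],[0,0,4.5]],[[0,0,0],[0,0,4.4]],[[0,0,0],[0,0,0]]]'
python3 - <<'E'
from h import *
st()
s=cv2.resize(r.get_image("scene")[150:290,270:430,::-1],None,fx=4,fy=4,interpolation=cv2.INTER_CUBIC)
cv2.imwrite("pics/s1.png",s)
E
```

```text
clock: 2.4
eef_pos: [535.0, 267.3, 199.1]
tool_rot: [1.095, 2.944, 0.0]
force: [-0.1, -0.0, -0.7]
grip_width: 51.2
grasp_force: 0.0
clock: 2.8
eef_pos: [536.5, 266.0, 199.2]
tool_rot: [-1.433, -2.796, 0.0]
force: [-0.4, 0.6, -0.7]
grip_width: 51.3
grasp_force: 0.0
{'clock': 2.8, 'qpos': [0.458, 0.345, 1.722, -0.0, 1.075, -0.166], 'joint_velocities': [0.005, -0.002, 0.003, -0.002, 0.001, -0.09], 'tau': [-0.168, -58.075, -32.506, -0.004, -0.0, 1.119], 'eef_pos': [536.529, 266.007, 199.25], 'tool_rot': [-1.433, -2.796, 0.0], 'force': [-0.385, 0.565, -0.688], 'wrist_torque': [-0.004, -0.095, -0.011], 'grasp_force': 0.0, 'grip_width': 51.276}
```

View pics/s1.png

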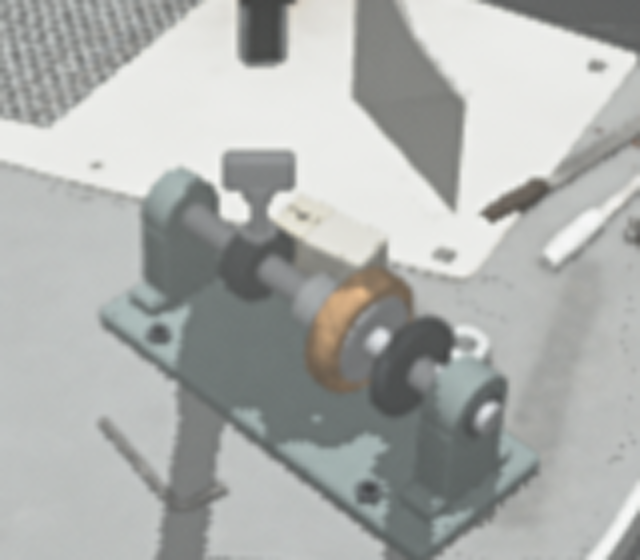

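The fingertips (px ~336,165) sit right above the wing (px ~335,192) and are lined up with it. I'll descend and grip.

```bash
python3 -m pendant '[[[-1,0,16],[0,0,0]],[[0,0,16],[0,0,0]],[[0,0,16],[0,0,0]],[[0,0,16],[0,0,0]],[[0,0,16],[0,0,0]],[[0,0,10],[0,0,0]],[[0,0,4],[0,0,0]],[[0,0,0],[0,0,0]]]'
python3 -m pendant '[[[0,0,0],[0,0,0]],[[0,0,0],[0,0,0]],[[0,0,0],[0,0,0]],[[0,0,0],[0,0,0]],[[0,0,0],[0,0,0]],[[0,0,0],[0,0,0]],[[0,0,0],[0,0,0]],[[0,0,0],[0,0,0]]]' 0 40
python3 -c "
from h import *
st()"
```

```text
clock: 3.65
eef_pos: [536.9, 265.3, 105.0]
tool_rot: [-1.43, -2.797, 0.001]
force: [0.5, 0.3, -0.0]
grip_width: 51.3
grasp_force: 0.0
clock: 4.45
eef_pos: [536.1, 264.6, 106.1]
tool_rot: [-1.43, -2.796, 0.003]
force: [-5.7, -4.5, 8.7]
grip_width: 13.6
grasp_force: 38.9
{'clock': 4.45, 'qpos': [0.456, 0.456, 1.792, -0.0, 0.896, -0.169], 'joint_velocities': [-0.0, -0.001, -0.001, -0.0, 0.0, -0.001], 'tau': [0.64, -57.267, -29.537, 0.297, -2.35, 0.007], 'eef_pos': [536.083, 264.6, 106.129], 'tool_rot': [-1.43, -2.796, 0.003], 'force': [-5.653, -4.486, 8.743], 'wrist_torque': [-0.715, 1.025, -0.008], 'grasp_force': 38.927, 'grip_width': 13.559}
```

```bash
python3 -m pendant '[[[0,-1,-1],[0,0,0]],[[0,0,0],[0,0,0]],[[0,0,0],[0,0,0]]]'
python3 - <<'E'
from h import *
st()
a=cv2.resize(r.get_image("scene")[130:260,280:400,::-1],None,fx=3.2,fy=3.2,interpolation=cv2.INTER_CUBIC)
b=cv2.resize(r.get_image("top")[160:260,280:400,::-1],None,fx=3.2,fy=3.2,interpolation=cv2.INTER_CUBIC)
b=cv2.copyMakeBorder(b,0,a.shape[0]-b.shape[0],0,0,0)
cv2.imwrite("pics/s2.png",np.hstack([a,b]))
E
```

```text
clock: 4.75
eef_pos: [535.9, 264.4, 106.3]
tool_rot: [-1.431, -2.796, 0.001]
force: [-2.8, -2.0, 1.1]
grip_width: 13.4
grasp_force: 39.8
{'clock': 4.75, 'qpos': [0.456, 0.454, 1.794, -0.0, 0.894, -0.169], 'joint_velocities': [0.001, 0.002, -0.002, -0.0, 0.0, -0.002], 'tau': [0.56, -61.376, -29.86, 0.269, -1.208, 0.006], 'eef_pos': [535.854, 264.447, 106.313], 'tool_rot': [-1.431, -2.796, 0.001], 'force': [-2.81, -1.998, 1.063], 'wrist_torque': [-0.464, 0.474, 0.01], 'grasp_force': 39.831, 'grip_width': 13.412}
```

View pics/s2.png

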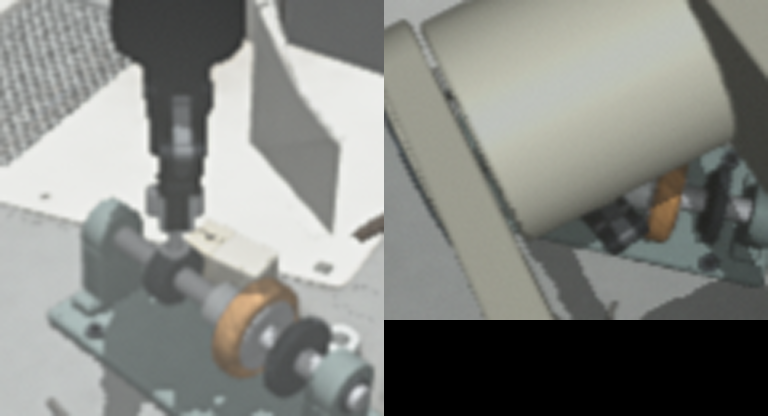

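The left view shows the fingers closed over the wing, centred at about px (175,210) in the crop. I'll undo the screw counter-clockwise, which is negative about tool z.

```bash
python3 -m pendant '[[[0,0,0],[0,0,-4]],[[0,0,0],[0,0,-4]],[[0,0,0],[0,0,-4]],[[0,0,0],[0,0,-4]],[[0,0,0],[0,0,-4]],[[0,0,0],[0,0,-4]],[[0,0,0],[0,0,0]]]'
python3 -c "
from h import *
st()"
```

```text
clock: 5.55
eef_pos: [536.0, 264.6, 106.3]
tool_rot: [-0.817, -3.033, 0.001]
force: [-2.9, -3.0, 0.8]
grip_width: 13.3
grasp_force: 39.9
{'clock': 5.55, 'qpos': [0.456, 0.455, 1.794, -0.0, 0.894, -0.589], 'joint_velocities': [0.002, -0.0, 0.001, 0.0, -0.001, 0.079], 'tau': [0.587, -61.102, -30.093, 0.277, -1.359, -1.011], 'eef_pos': [536.021, 264.561, 106.279], 'tool_rot': [-0.817, -3.033, 0.001], 'force': [-2.902, -3.006, 0.795], 'wrist_torque': [-0.494, 0.497, -0.051], 'grasp_force': 39.925, 'grip_width': 13.262}
```

```bash
python3 -m pendant '[[[0,0,0],[0,0,-6]],[[0,0,0],[0,0,-6]],[[0,0,0],[0,0,-6]],[[0,0,0],[0,0,-6]],[[0,0,0],[0,0,-6]],[[0,0,0],[0,0,-6]],[[0,0,0],[0,0,-6]],[[0,0,0],[0,0,-5]]]'
python3 -m pendant '[[[0,0,0],[0,0,0]],[[0,0,0],[0,0,0]]]'
python3 -c "
from h import *
st()"
```

```text
clock: 6.35
eef_pos: [536.1, 264.8, 106.2]
tool_rot: [0.461, -3.107, -0.0]
force: [-2.0, -0.7, 0.0]
grip_width: 13.2
grasp_force: 39.7
clock: 6.55
eef_pos: [536.1, 264.8, 106.2]
tool_rot: [0.453, -3.108, -0.0]
force: [-4.2, -1.1, 0.1]
grip_width: 13.0
grasp_force: 39.8
{'clock': 6.55, 'qpos': [0.456, 0.455, 1.794, 0.0, 0.893, -1.404], 'joint_velocities': [0.001, 0.0, -0.0, -0.001, 0.001, -0.002], 'tau': [-0.174, -61.867, -30.125, -0.085, -1.103, -0.204], 'eef_pos': [536.098, 264.773, 106.21], 'tool_rot': [0.453, -3.108, -0.0], 'force': [-4.206, -1.14, 0.054], 'wrist_torque': [-0.27, 0.523, -0.088], 'grasp_force': 39.774, 'grip_width': 13.014}
```

```bash
cat > f.py <<'E'
from h import *
import time
u=np.array([.218,.976,0]);v=np.array([.976,-.218,0])
s=r.sense();f=np.array(s["force"]);p=np.array(s["eef_pos"])
print("clk",s["clock"],"Fy %.1f Fx %.1f Fz %.1f"%(f@u,f@v,f[2]),"py %.2f px %.2f"%(p@u,p@v),"rot",np.round(s["tool_rot"],3),"tz",round(s["wrist_torque"][2],3),"w",round(s["grip_width"],1))
E
python3 f.py
python3 -m pendant '[[[1,-1.7,0],[0,0,0]],[[1,-1.75,0],[0,0,0]]]' ; python3 f.py
python3 -m pendant '[[[1.5,-2.6,0],[0,0,0]],[[1.5,-2.6,0],[0,0,0]],[[1.5,-2.6,0],[0,0,0]],[[1.4,-2.6,0],[0,0,0]],[[1.5,-2.6,0],[0,0,0]],[[1.4,-2.6,0],[0,0,0]],[[0.5,-0.9,0],[0,0,0]]]';python3 f.py
```

```text
clk 6.55 Fy -2.0 Fx -3.9 Fz 0.1 py 375.29 px 465.51 rot [ 0.453 -3.108 -0.   ] tz -0.088 w 13.0
clock: 6.75
eef_pos: [535.3, 261.5, 106.2]
tool_rot: [-0.456, 3.108, 0.002]
force: [-1.8, 3.8, -2.8]
grip_width: 13.3
grasp_force: 39.6
clk 6.75 Fy 3.3 Fx -2.6 Fz -2.8 py 371.92 px 465.49 rot [-4.560e-01  3.108e+00  2.000e-03] tz -0.123 w 13.3
clock: 7.45
eef_pos: [530.9, 241.9, 106.2]
tool_rot: [0.458, -3.108, 0.0]
force: [-2.4, 4.4, -2.5]
grip_width: 13.3
grasp_force: 39.5
clk 7.45 Fy 3.8 Fx -3.3 Fz -2.5 py 351.87 px 465.44 rot [ 0.458 -3.108  0.   ] tz -0.12 w 13.3
```

```bash
python3 -m pendant '[[[0.5,-0.9,0],[0,0,0]],[[0.5,-0.9,0],[0,0,0]],[[0.5,-0.9,0],[0,0,0]],[[0.5,-0.9,0],[0,0,0]],[[0.5,-0.9,0],[0,0,0]],[[0.5,-0.9,0],[0,0,0]],[[0.5,-0.8,0],[0,0,0]],[[0.5,-0.8,0],[0,0,0]]]' >/dev/null;python3 f.py
python3 -m pendant '[[[0.5,-0.9,0],[0,0,0]],[[0.5,-0.9,0],[0,0,0]]]'  >/dev/null;python3 f.py
```

```text
clk 8.25 Fy 4.0 Fx -3.8 Fz -2.4 py 344.17 px 465.39 rot [ 0.458 -3.108 -0.   ] tz -0.134 w 13.4
clk 8.45 Fy 3.6 Fx -4.7 Fz -2.0 py 342.19 px 465.38 rot [ 0.459 -3.108 -0.   ] tz -0.091 w 13.2
```

```bash
python3 -m pendant '[[[0.5,-0.9,0],[0,0,0]],[[0.5,-0.9,0],[0,0,0]]]'  >/dev/null;python3 f.py
```

```text
clk 8.65 Fy 4.0 Fx -4.7 Fz -1.4 py 340.12 px 465.37 rot [ 0.458 -3.108 -0.   ] tz -0.09 w 13.4
```

```bash
python3 -m pendant '[[[0.5,-0.9,0],[0,0,0]],[[0.5,-0.9,0],[0,0,0]]]'  >/dev/null;python3 f.py
```

```text
clk 8.85 Fy 4.6 Fx -4.9 Fz -2.9 py 338.02 px 465.33 rot [ 0.458 -3.108 -0.   ] tz -0.093 w 13.4
```

```bash
python3 -m pendant '[[[0.5,-0.9,0],[0,0,0]],[[0.5,-0.9,0],[0,0,0]]]'  >/dev/null;python3 f.py
```

```text
clk 9.05 Fy 4.1 Fx -5.0 Fz -2.9 py 335.97 px 465.35 rot [ 0.458 -3.108 -0.   ] tz -0.047 w 13.2
```

```bash
python3 -m pendant '[[[0.5,-0.9,0],[0,0,0]],[[0.5,-0.9,0],[0,0,0]]]'  >/dev/null;python3 f.py
```

```text
clk 9.25 Fy 3.5 Fx -5.0 Fz -3.4 py 333.90 px 465.32 rot [ 0.458 -3.107 -0.   ] tz -0.084 w 13.5
```

```bash
python3 -m pendant '[[[0.5,-0.9,0],[0,0,0]],[[0.5,-0.9,0],[0,0,0]]]'  >/dev/null;python3 f.py
```

```text
clk 9.45 Fy 4.3 Fx -5.0 Fz -2.9 py 331.84 px 465.31 rot [ 0.458 -3.107 -0.   ] tz -0.127 w 13.4
```

```bash
python3 -m pendant '[[[0.5,-0.9,0],[0,0,0]],[[0.5,-0.9,0],[0,0,0]]]'  >/dev/null;python3 f.py
```

```text
clk 9.65 Fy 4.2 Fx -4.4 Fz -2.2 py 329.76 px 465.31 rot [ 0.458 -3.107 -0.   ] tz -0.096 w 13.8
```

```bash
python3 -m pendant '[[[0.5,-0.9,0],[0,0,0]],[[0.3,-0.5,0],[0,0,0]]]'  >/dev/null;python3 f.py
```

```text
clk 9.85 Fy 8.4 Fx -4.8 Fz -3.7 py 328.77 px 465.36 rot [-4.580e-01  3.108e+00  2.000e-03] tz -0.037 w 13.2
```

```bash
python3 -m pendant '[[[0,0,0],[0,0,0]],[[0,0,0],[0,0,0]]]'  >/dev/null;python3 f.py;python3 f.py
```

```text
clk 10.05 Fy 6.7 Fx -5.8 Fz -3.5 py 328.83 px 465.33 rot [-4.580e-01  3.108e+00  2.000e-03] tz -0.063 w 13.0
clk 10.05 Fy 6.7 Fx -5.8 Fz -3.5 py 328.83 px 465.33 rot [-4.580e-01  3.108e+00  2.000e-03] tz -0.063 w 13.0
```

Contact with the washer. I'll press on gently to about 13 N at the wrist, of which about 3.5 N is drag.

```bash
python3 -m pendant '[[[0.25,-0.45,0],[0,0,0]],[[0,0,0],[0,0,0]],[[0,0,0],[0,0,0]]]'  >/dev/null;python3 f.py
```

```text
clk 10.35 Fy 7.9 Fx -5.2 Fz -4.1 py 328.58 px 465.38 rot [-4.580e-01  3.108e+00  2.000e-03] tz -0.128 w 13.2
```

```bash
python3 -m pendant '[[[0.25,-0.45,0],[0,0,0]],[[0,0,0],[0,0,0]],[[0,0,0],[0,0,0]]]'  >/dev/null;python3 f.py
```

```text
clk 10.65 Fy 10.1 Fx -6.2 Fz -5.4 py 328.36 px 465.36 rot [-4.580e-01  3.108e+00  3.000e-03] tz -0.067 w 13.2
```

```bash
python3 -m pendant '[[[0.25,-0.45,0],[0,0,0]],[[0,0,0],[0,0,0]],[[0,0,0],[0,0,0]]]'  >/dev/null;python3 f.py
```

```text
clk 10.95 Fy 10.2 Fx -5.3 Fz -4.9 py 328.10 px 465.39 rot [-0.458  3.107  0.004] tz -0.061 w 13.2
```

```bash
python3 -m pendant '[[[0.15,-0.25,0],[0,0,0]],[[0,0,0],[0,0,0]],[[0,0,0],[0,0,0]]]'  >/dev/null;python3 f.py
```

```text
clk 11.25 Fy 11.3 Fx -6.0 Fz -5.3 py 327.99 px 465.39 rot [-0.458  3.107  0.004] tz -0.071 w 13.2
```

```bash
python3 -m pendant '[[[0.2,-0.35,0],[0,0,0]],[[0,0,0],[0,0,0]],[[0,0,0],[0,0,0]]]'  >/dev/null;python3 f.py
python3 -m pendant '[[[0,0,0],[0,0,4]],[[0,0,0],[0,0,4]],[[0,0,0],[0,0,4]],[[0,0,0],[0,0,0]]]'  >/dev/null;python3 f.py
```

```text
clk 11.55 Fy 12.8 Fx -6.0 Fz -5.1 py 327.80 px 465.38 rot [-0.457  3.107  0.005] tz -0.044 w 13.4
clk 11.95 Fy 12.4 Fx -6.8 Fz -6.0 py 327.76 px 465.44 rot [-0.127  3.138  0.004] tz -0.013 w 13.2
```

```bash
python3 -m pendant '[[[0,0,0],[0,0,5]],[[0,0,0],[0,0,5]],[[0,0,0],[0,0,5]],[[0,0,0],[0,0,5]],[[0,0,0],[0,0,0]]]'  >/dev/null;python3 f.py
```

```text
clk 12.45 Fy 12.5 Fx -6.8 Fz -5.9 py 327.64 px 465.42 rot [0.421 3.113 0.004] tz 0.072 w 13.3
```

```bash
python3 -m pendant '[[[0,0,0],[0,0,5]],[[0,0,0],[0,0,5]],[[0,0,0],[0,0,5]],[[0,0,0],[0,0,5]],[[0,0,0],[0,0,5]],[[0,0,0],[0,0,0]]]'  >/dev/null;python3 f.py
```

```text
clk 13.05 Fy 10.7 Fx -6.3 Fz -4.3 py 327.47 px 465.37 rot [-1.084 -2.948 -0.004] tz 0.112 w 13.4
```

```bash
python3 -m pendant '[[[0,0,0],[0,0,5]],[[0,0,0],[0,0,5]],[[0,0,0],[0,0,5]],[[0,0,0],[0,0,5]],[[0,0,0],[0,0,2]],[[0,0,0],[0,0,0]],[[0,0,0],[0,0,0]]]'  >/dev/null;python3 f.py
```

```text
clk 13.75 Fy 10.6 Fx -6.9 Fz -4.3 py 327.41 px 465.33 rot [-1.623 -2.689 -0.003] tz 0.178 w 13.0
```

```bash
python3 -m pendant '[[[0,0,0],[0,0,3]],[[0,0,0],[0,0,0]]]'  >/dev/null;python3 f.py
python3 -m pendant '[[[0.6,0.1,0.2],[0,0,0]],[[0.6,0.1,0.2],[0,0,0]],[[0.4,0.1,0.2],[0,0,-1]],[[0,0,0],[0,0,-1]],[[0,0,0],[0,0,0]],[[0,0,0],[0,0,0]]]'  >/dev/null;python3 f.py
```

```text
clk 13.95 Fy 11.4 Fx -5.5 Fz -3.3 py 327.39 px 465.29 rot [-1.695 -2.644 -0.003] tz 0.18 w 13.2
clk 14.55 Fy 4.6 Fx -4.8 Fz 1.7 py 327.85 px 465.19 rot [1.646e+00 2.675e+00 2.000e-03] tz 0.001 w 13.3
```

```bash
python3 -m pendant '[[[0,0,0],[0,0,0]],[[0,0,0],[0,0,0]],[[0,0,0],[0,0,0]],[[0,0,0],[0,0,0]],[[0,0,0],[0,0,0]]]' 0.5;python3 f.py
python3 -m pendant '[[[0,0,-5],[0,0,0]],[[0,0,-12],[0,0,0]],[[0,0,-16],[0,0,0]],[[0,0,-20],[0,0,0]],[[0,0,-20],[0,0,0]],[[0,0,-20],[0,0,0]],[[0,0,-20],[0,0,0]],[[0,0,0],[0,0,0]]]'
python3 -m pendant '[[[30,0,0],[0,0,0]],[[30,0,0],[0,0,0]],[[30,0,0],[0,0,0]],[[30,0,0],[0,0,0]],[[30,0,0],[0,0,0]],[[30,0,0],[0,0,0]],[[30,0,0],[0,0,0]],[[0,0,0],[0,0,0]]]'
python3 - <<'E'
from h import *
a=cv2.resize(r.get_image("scene")[180:290,295:415,::-1],None,fx=3.2,fy=3.2,interpolation=cv2.INTER_CUBIC)
b=cv2.resize(r.get_image("top")[160:270,290:415,::-1],None,fx=3.2,fy=3.2,interpolation=cv2.INTER_CUBIC)
cv2.imwrite("pics/s3.png",np.hstack([a,b]))
look("scene",["wheel","collar","screw_wing"])
E
```

```text
clock: 15.05
eef_pos: [525.2, 218.1, 105.7]
tool_rot: [1.646, 2.676, 0.0]
force: [-0.6, -0.4, -0.3]
grip_width: 43.1
grasp_force: 0.0
clk 15.05 Fy -0.5 Fx -0.5 Fz -0.3 py 327.36 px 465.09 rot [1.646 2.676 0.   ] tz -0.023 w 43.1
clock: 15.85
eef_pos: [526.8, 218.9, 222.5]
tool_rot: [1.644, 2.673, 0.007]
force: [0.7, -0.0, 0.4]
grip_width: 42.7
grasp_force: 0.0
clock: 16.65
eef_pos: [428.8, 408.2, 218.4]
tool_rot: [-1.642, -2.677, -0.001]
force: [0.3, 0.9, 0.2]
grip_width: 42.6
grasp_force: 0.0
scene wheel 0.69 [522.7 209.2  66.4]
scene collar 0.83 [526.3 220.6  68.3]
scene screw_wing 0.51 [521.4 218.4 121.3]
```

View pics/s3.png

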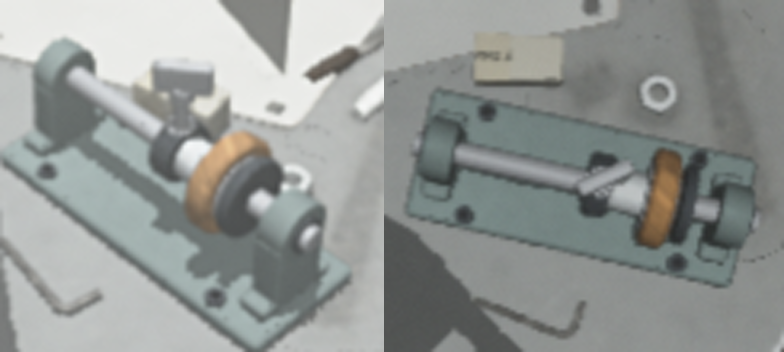

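The collar is against the boss and the wheel is against the washer. The wing, at top-view crop px (606,178), is about 10° past its original tight angle. The loose items haven't moved.

```bash
python3 -c "
from station import r
print(r.sign_off())"
```

```text
the job is handed in; nothing more can be done
None
```

The job is handed in: the wheel is nipped between the collar and the rubber washer, with about 9 N on the wheel (12.8 N peak at the wrist). The set screw is tight again at about -0.15 rad, and the hex key, compound bar and nut were left alone; I don't have the judge's result.

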